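# Hang the assembly mallet back in its saddle ring

### The job

Put the assembly mallet away: lift it upright out of the grey tube, lower it handle-first down through the ring of the holder until its head lands on the ring's saddle, then turn it gently until the head drops between the two cheeks, and lower it fully home on the ring, upright, and let go. The angle of the saddle on its arm is not measured, so find it by feel; never push on or knock the holder with more than 35 N, do not let the mallet drop, and leave the other things on the bench where they are.

Things in the scene. Friction and masses are not known exactly. Their poses are not given: they have to be found in the camera images.
- mallet: short mallet standing head-up in the tube, leaning up to 3 degrees. Origin: centre of the foot of its handle; z up the handle to the head, x along the head's length. Round wooden handle 24 mm across (lowest 8 mm tapered to 16 mm), 110 mm long up to the head. Head: aluminium block 64 (x) x 32 (y) x 40 mm tall, a 30 mm round black rubber face on each end, 108 mm long in all. 0.27 to 0.43 kg
- mallet_seat (a point): point on the mallet's handle axis in the plane of the head's underside (110 mm above the foot). Fingers that grip the head's 32 mm width should stay 17 mm or more above this plane, or they meet the cheeks when the head goes home
- mallet_top (a point): centre of the top face of the mallet's head (150 mm above the foot)
- tube: grey plastic tube standing on a dark disc 90 mm wide, fixed to the bench; the mallet starts in it. Origin: centre of the disc's underside. Tube 40 mm outside, 27 mm bore, its rim 78 mm above the bench, its inner floor 10 mm above the bench
- holder: fixed ring holder: a post on a 100 x 100 mm dark base carries an arm with a level ring at its end. Origin: on the bench straight below the ring's centre; +x points from the ring to the post, 105 mm away. Arm and post are up to 128 mm high. The arm's clamp (76 mm across) carries a steel saddle ring, turned 0.15 to 1.2 rad anticlockwise seen from above; this turn is not measured (see ring_seat)
- ring_seat (a point): centre of the ring's 31 mm bore in its upper face, 130 mm above the bench, axes as the holder's; mallet_seat lies here when home. On this face two parallel cheeks, 13 mm tall, 46 mm long, 37 mm apart inside, run along the holder's x plus the saddle's unknown turn. The saddle turns only under more than 0.6 N m. A head within about 4 degrees of the cheeks drops between them; else it rests on their tops
- coupling: bystander: upright brass coupling, 34 mm wide, 45 mm tall
- gauge: bystander: round pressure gauge lying on its back, 60 mm wide, 28 mm tall
- wrench: bystander: wrench lying on the bench
- driver: bystander: screwdriver lying on the bench
- valve: bystander: aluminium valve block, 75 x 50 mm, 54 mm tall
- bin: bystander: small blue open bin, 100 x 150 x 60 mm
- mouse: bystander: black computer mouse, 100 x 58 x 30 mm
There are look-alikes about, which are no part of the job. What is shaped like the holder but orange is not meant.

How it is judged:
On the way, in this order (a step that is already met when the one before it is completed fails the run):
1. the mallet is lifted clear out of the tube (z of mallet in the frame of tube above 0.085 m), for 0.1 s.
2. the handle hangs down through the ring (horizontal distance between mallet and ring_seat below 0.015 m and z of mallet in the frame of ring_seat below -0.03 m), for 0.1 s.
At the end, for the whole second after the job is handed in: The mallet hangs at rest in the ring, handle down: the centre of its head's underside within 6 mm sideways and 4 mm in height of the centre of the ring's upper face (only possible with the head between the cheeks), upright within 0.10 rad (horizontal distance between mallet_seat and ring_seat below 0.006 m and z of mallet_seat in the frame of ring_seat between -0.004 and 0.004 m and angle between mallet's own z axis and vertical below 0.1 rad and linear speed of mallet below 0.02 m/s); the robot touches nothing.
It fails at once if the holder is pushed or struck by the mallet with more than 35 N (contact force between mallet and holder above 35 N).
It fails at once if the holder is pushed by the robot with more than 35 N (contact force between any of the fingers, the arm and holder above 35 N).
It fails at once if the mallet is dropped: it falls faster than 0.7 m/s above or in the ring (horizontal distance between mallet and ring_seat below 0.03 m and linear speed of mallet above 0.7 m/s).
It fails at once if a bystander is moved more than 20 mm (distance of any of coupling, gauge, wrench, driver, valve, bin, mouse from where it was at the start of the episode above 0.02 m).
It also fails if it takes over 67 s, if anything falls off the work surface, if the arm or the gripper's body presses on something with over 40 N, if the wrist force passes 120 N, or if a joint passes its speed limit or range.

### The arm

A 7-joint arm with a two-finger parallel gripper is mounted at the origin on the work surface. World frame = base frame: x ahead of the robot, y to its left, z up, the work surface at z = 0. Lengths are in m, angles in rad, forces in N, time in s.
With the tool pointing down it reaches from about 0.425 to 0.8 m from the base axis. Payload 8.3 kg.
Tool frame: the origin (TCP) lies between the finger pads; the fingertips stand 11 mm ahead of it and the grasp point (between the pads) lies 8 mm behind it (env.tip_reach is the y of the fingertips in the tool frame, in m); y points along the fingers, x is the direction in which the jaws open and shut, and the axes are right-handed (so a half turn about y gives the same grasp; the last joint's range is limited). The gripper opens to 85 mm and grips with 20 to 120 N. Pads are 22 mm wide; open, the fingers measure 114 mm over their backs; the gripper's body (76 mm by 85 mm) begins 54 mm behind the grasp point. The pads swing forward as they close: fully open they stand 13 mm farther back than shut.
Start: joints at [1.255, 0.383, 0.016, 1.37, -0.006, 1.388, -0.046], TCP at [0.156, -0.605, 0.242] pointing down, gripper open.
Joint ranges: [-2.95, 2.95], [-0.25, 2.06], [-1.52, 1.56], [0.18, 2.33], [-1.44, 4.58], [0.02, 2.06], [-3.01, 3.01]. Speed limits (rad/s): [2.39, 2.39, 3.01, 3.01, 3.14, 3.14, 3.14].

### API

Orientations are given as a unit quaternion [x, y, z, w].
In Python, from rig import env, grip, kinematics, snapshot, ticket gives the robot as it stands. Calls block until the motion is done:
- env.goto(position, orientation): joint-space move of the TCP to a pose.
- env.move_linear(position, speed=0.15, attitude=None, stop_force=None): straight line of the TCP; attitude=None keeps the orientation; speed is the mean speed in m/s. With stop_force (N) it stops when the force on the tool has changed by that much, and returns True; else False.
- env.set_joints(angles): joint-space move.
- grip(opening): finger opening in m; the grip force is fixed at half the most; returns when the fingers have stopped.
- env.pause(seconds).
- kinematics.solve_ik(position, orientation): joint angles nearest the present ones, or None.
- env.observe(): the state.
- snapshot(name): name is "scene" or "top" or "wrist"; returns a dict with "color" (384x512x3 uint8, blue, green, red), "fx", "fy", "cx", "cy" (pixels), "rvec" (rotation vector, rad) and "tvec" (3), from world to camera coordinates, as OpenCV has them; the wrist camera has in their place "T_tool_cam" (4x4, takes a point from camera to tool coordinates, whose origin is the TCP and whose axes are the tool frame's). Camera axes: x right, y down, z forward; pixel columns grow to the right and rows downward; lengths in m; the calibration is good to about 2 mm. A picture is of the moment at which its call begins: read the wrist's pose just before it. There is no depth.
A pose or a line that the arm cannot do raises env.IKError and nothing moves.
- ticket.hand_in(): hands the job in, once; it reports no verdict.
The state is a dict: "time_s": time; "joint_positions": joint angles; "qd": joint speeds; "joint_efforts": joint torques, N m; "ee_pos": TCP position; "tool_rot": TCP orientation; "ft_force": force on the tool from outside, world axes, zero at the start; "ft_torque": the same for the moment, N m; "grip_width": finger opening in m.
Only numpy, scipy, OpenCV 4.12 (cv2) and the standard library are available. Lean on these libraries where they do the work, as an engineer would, in place of code of your own. Each camera call takes 0.05 s, during which the arm holds its last target. There are 200 camera calls.

## Working session

There is one attempt and no reset: what is moved stays moved. The work goes in short steps, each a Python script; the robot and the scene stay as the last script left them, time stands still between calls to the robot, and variables do not carry over. Pictures are saved under pics/ and viewed, about 8 in all and at most 12, crops included, and the job is handed in when it is done.

```bash
ls; mkdir -p pics
python3 - <<'E'
from rig import env,snapshot
import cv2,numpy as np
for n in ("scene","top"):
    s=snapshot(n); cv2.imwrite(f"pics/{n}0.png",s["color"])
    print(n,{k:np.round(v,4).tolist() for k,v in s.items() if k!="color"})
s=snapshot("wrist");print(s["T_tool_cam"],s["fx"],s["cx"],s["cy"])
o=env.observe();print(o)
E
```

```text
pics
scene {'fx': 410.5056, 'fy': 410.5056, 'cx': 252.8709, 'cy': 188.033, 'rvec': [2.2689, 0.859, -0.3632], 'tvec': [-0.3185, -0.1433, 1.5069]}
top {'fx': 490.6541, 'fy': 490.6541, 'cx': 254.8286, 'cy': 188.3741, 'rvec': [2.185, -2.1202, 0.15], 'tvec': [-0.0177, 0.4681, 1.9377]}
[[ 9.99999171e-01  1.00992132e-03 -7.98791091e-04 -3.97677976e-04]
 [ 1.05887020e-03 -2.91992600e-01  9.56419992e-01 -1.32488694e-01]
 [ 7.32667851e-04 -9.56420045e-01 -2.91993427e-01  7.43029577e-02]
 [ 0.00000000e+00  0.00000000e+00  0.00000000e+00  1.00000000e+00]] 296.0330976591955 259.4000090449161 190.7818892008542
{'time_s': 0.15, 'joint_positions': array([ 1.25507925,  0.38405339,  0.01635683,  1.37089609, -0.00627842,
        1.38822622, -0.04650557]), 'qd': array([ 9.38437740e-05, -3.35942842e-03,  1.10482598e-03, -4.57117375e-03,
       -1.68846055e-03,  8.27034260e-04, -1.61045591e-03]), 'joint_efforts': array([ 1.58637395e-03, -6.28145957e+01,  8.45518447e-01, -3.72162724e+01,
        1.67935708e-02,  1.09702672e-02,  8.05623813e-05]), 'ee_pos': array([ 0.15628164, -0.60475636,  0.24151077]), 'tool_rot': array([-0.55873938,  0.43338666, -0.4325175 ,  0.55938799]), 'ft_force': array([-1.07182291,  0.46128002,  0.22715244]), 'ft_torque': array([0.006101  , 0.04036415, 0.02584545]), 'grip_width': 0.08555465561093122}
```

View pics/scene0.png

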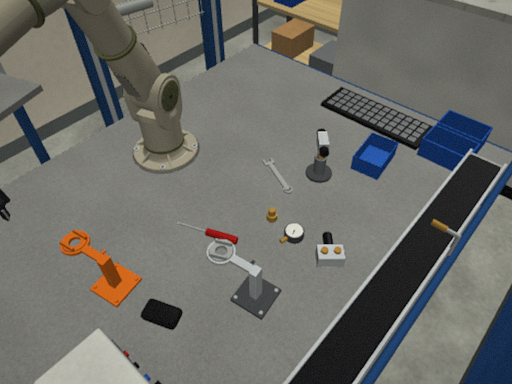

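View pics/top0.png

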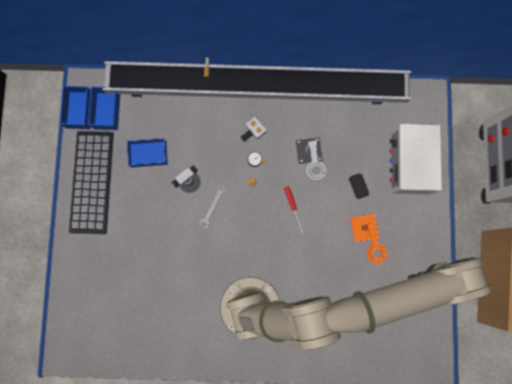

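The scene view shows the mallet in its tube at (320,155). The grey holder's ring is at (221,251) with its post at (258,275), and the orange decoy is at (75,243). In the top view the head is at (185,177), the ring centre at (316,171) and the post at (313,142).

```bash
cat > h.py <<'E'
from rig import env,grip,kinematics,snapshot,ticket
import numpy as np,cv2
from scipy.spatial.transform import Rotation as R
def quat(a):
    """tool down, jaw-opening axis x at world angle a"""
    x=np.array([np.cos(a),np.sin(a),0]);y=np.array([0,0,-1.]);return R.from_matrix(np.c_[x,y,np.cross(x,y)]).as_quat()
def cam(s,pose=None):
    if pose is None:
        Rm=cv2.Rodrigues(np.array(s["rvec"]))[0];return -Rm.T@np.ravel(s["tvec"]),Rm.T
    T=np.array(s["T_tool_cam"]);Rt=R.from_quat(pose[1]).as_matrix()
    return np.array(pose[0])+Rt@T[:3,3],Rt@T[:3,:3]
def at(s,px,z,pose=None):
    c,Rm=cam(s,pose);d=Rm@np.array([(px[0]-s["cx"])/s["fx"],(px[1]-s["cy"])/s["fy"],1]);return c+d*(z-c[2])/d[2]
def proj(s,p,pose=None):
    c,Rm=cam(s,pose);q=Rm.T@(np.array(p)-c);return np.array([q[0]/q[2]*s["fx"]+s["cx"],q[1]/q[2]*s["fy"]+s["cy"]])
def shot(name):
    o=env.observe();pose=(o["ee_pos"],o["tool_rot"]);s=snapshot("wrist");cv2.imwrite(f"pics/{name}.png",s["color"])
    import pickle;pickle.dump((s,pose),open(f"pics/{name}.pkl","wb"));return s,pose
def st():
    o=env.observe();print("t %.2f"%o["time_s"],np.round(o["ee_pos"],4),"F",np.round(o["ft_force"],1),"T",np.round(o["ft_torque"],2),"w %.4f"%o["grip_width"],"q",np.round(o["joint_positions"],2));return o
E
python3 - <<'E'
from h import *
s=snapshot("scene");t=snapshot("top")
for n,a,b,z in (("head top",(322,132),(185,176),.16),("disc",(318,175),(189,183),.01),("ring",(221,251),(316,171),.13),("base",(256,297),(310,151),.005),("decoy",(75,242),(377,254),.13)):
    print(n,np.round(at(s,a,z),3),np.round(at(t,b,z),3))
for p in ([.5,.2],[.5,-.2]):
  for a in np.arange(-3,3.2,.5):
    q=kinematics.solve_ik([*p,.35],quat(a)); print(p,round(a,1),None if q is None else np.round(q,2))
E
```

```text
head top [0.477 0.28  0.16 ] [0.49 0.26 0.16]
disc [0.504 0.245 0.01 ] [0.485 0.264 0.01 ]
ring [ 0.538 -0.24   0.13 ] [ 0.529 -0.236  0.13 ]
base [ 0.645 -0.228  0.005] [ 0.634 -0.226  0.005]
decoy [ 0.231 -0.471  0.13 ] [ 0.221 -0.469  0.13 ]
[0.5, 0.2] -3.0 [ 0.49  0.41 -1.28  1.37  0.39  1.64  2.55]
[0.5, 0.2] -2.5 [-0.09  0.19 -0.42  1.39  0.08  1.57 -3.  ]
[0.5, 0.2] -2.0 [ 0.01  0.21 -0.55  1.39  0.11  1.58 -2.52]
[0.5, 0.2] -1.5 [ 0.12  0.23 -0.68  1.38  0.14  1.58 -2.05]
[0.5, 0.2] -1.0 [ 0.42  0.34 -1.13  1.37  0.31  1.62 -1.68]
[0.5, 0.2] -0.5 [ 0.51  0.44 -1.35  1.37  0.43  1.66 -1.27]
[0.5, 0.2] 0.0 [ 0.25  0.26 -0.86  1.38  0.2   1.59 -0.59]
[0.5, 0.2] 0.5 [-0.09  0.19 -0.42  1.39  0.08  1.57 -0.  ]
[0.5, 0.2] 1.0 [ 0.33  0.29 -0.98  1.38  0.24  1.6   0.37]
[0.5, 0.2] 1.5 [ 0.36  0.31 -1.03  1.37  0.26  1.61  0.86]
[0.5, 0.2] 2.0 [ 0.49  0.41 -1.28  1.37  0.39  1.64  1.26]
[0.5, 0.2] 2.5 [ 0.49  0.41 -1.28  1.37  0.39  1.64  1.76]
[0.5, 0.2] 3.0 [ 0.49  0.41 -1.28  1.37  0.39  1.64  2.26]
[0.5, -0.2] -3.0 [ 0.53  0.18 -0.25  1.4   0.04  1.57 -2.71]
[0.5, -0.2] -2.5 [ 0.57  0.18 -0.29  1.4   0.05  1.57 -2.22]
[0.5, -0.2] -2.0 [ 0.6   0.19 -0.33  1.4   0.06  1.57 -1.73]
[0.5, -0.2] -1.5 [ 0.62  0.19 -0.35  1.39  0.06  1.57 -1.23]
[0.5, -0.2] -1.0 [ 0.64  0.19 -0.38  1.39  0.07  1.57 -0.74]
[0.5, -0.2] -0.5 [ 0.7   0.2  -0.46  1.39  0.09  1.57 -0.25]
[0.5, -0.2] 0.0 [ 0.76  0.21 -0.53  1.39  0.1   1.58  0.24]
[0.5, -0.2] 0.5 [ 0.78  0.21 -0.55  1.39  0.11  1.58  0.74]
[0.5, -0.2] 1.0 [ 0.79  0.21 -0.57  1.39  0.11  1.58  1.23]
[0.5, -0.2] 1.5 [ 0.83  0.22 -0.61  1.39  0.12  1.58  1.72]
[0.5, -0.2] 2.0 [ 1.25  0.41 -1.28  1.37  0.39  1.64  2.02]
[0.5, -0.2] 2.5 [ 1.25  0.41 -1.28  1.37  0.39  1.64  2.52]
[0.5, -0.2] 3.0 [ 0.51  0.18 -0.23  1.4   0.04  1.57 -2.99]
```

Run:
```python
from h import *
env.goto([.53,-.237,.33],quat(-.5)); s,p=shot("ring1"); st()
env.goto([.49,.262,.36],quat(.57)); s,p=shot("mal1"); st()
a=cv2.imread("pics/ring1.png");b=cv2.imread("pics/mal1.png")
cv2.imwrite("pics/both1.png",cv2.resize(np.vstack([a[:,56:456],b[:,56:456]])[:, :],None,fx=.75,fy=.75))
cv2.imwrite("pics/both1.png",np.hstack([a[:,56:456],b[:,56:456]]))
```

```text
t 2.23 [ 0.5293 -0.2387  0.3296] F [-0.6 -0.5  0.1] T [-0.    0.02  0.02] w 0.0855 q [ 0.68  0.29 -0.41  1.32  0.12  1.55 -0.22]
t 4.10 [0.491  0.2605 0.3597] F [-0.1  0.  -0.3] T [ 0.02 -0.02 -0.  ] w 0.0856 q [ 0.22  0.36 -1.05  1.31  0.31  1.65 -0.21]
```

View pics/both1.png

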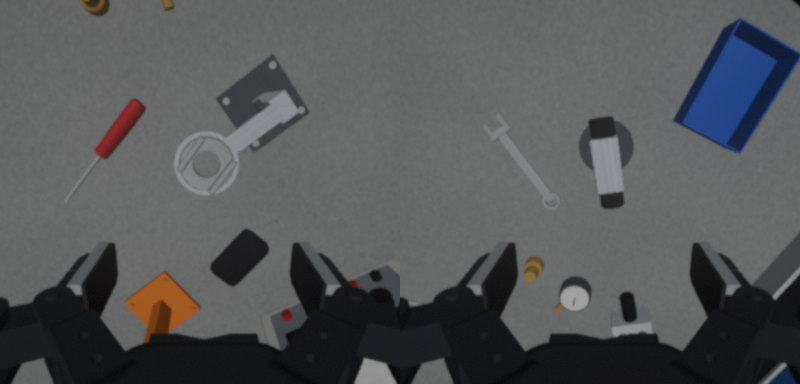

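The left half shows the holder ring at about (207,163) with faint cheek lines. The right half shows the mallet head from (602,127) to (612,200). I'll enlarge both.

Run:
```python
import cv2,numpy as np
a=cv2.imread("pics/ring1.png")[110:210,215:315];b=cv2.imread("pics/mal1.png")[105:225,200:300]
b=b[5:105]
f=lambda i:cv2.resize(cv2.convertScaleAbs(i,alpha=1.25),(400,400),interpolation=cv2.INTER_CUBIC)
cv2.imwrite("pics/zoom1.png",np.hstack([f(a),f(b)]))
```

```text
(no output)
```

View pics/zoom1.png

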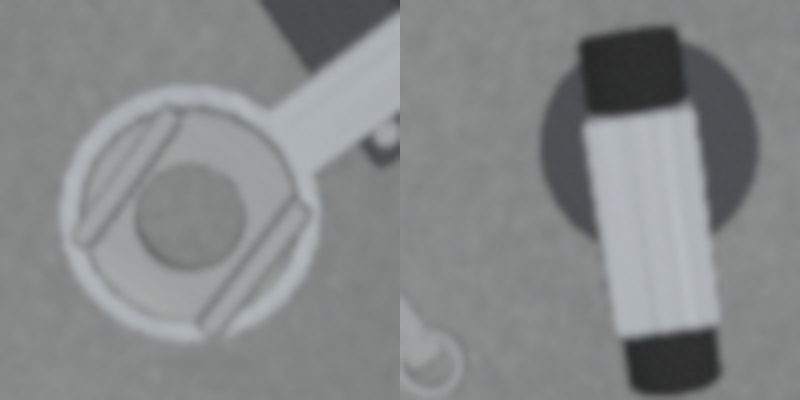

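The cheeks and the bore are clear: bore centre at crop (190,216), cheek lines (83,243)–(175,110) and (208,333)–(303,207). The head's aluminium top face has corners near (585,122), (692,105), (718,326) and (615,338).

Run:
```python
from h import *
import pickle
s,p=pickle.load(open("pics/ring1.pkl","rb"))
f=lambda u,v,z:at(s,(215+u/4-.375,110+v/4-.375),z,p)
c=f(190,216,.13);print("bore",c, "diam",np.linalg.norm(f(135,216,.13)-f(245,216,.13)), np.linalg.norm(f(190,162,.13)-f(190,270,.13)))
L=[f(83,243,.143),f(175,110,.143)];Q=[f(208,333,.143),f(303,207,.143)]
for a,b in (L,Q):print("cheek",a,b,np.linalg.norm(b-a),np.degrees(np.arctan2(*(b-a)[1::-1])))
m=(sum(L)+sum(Q))/4;print("cheek mid",m)
# arm direction: top edges of arm
for a,b in (((270,110),(395,17)),((315,172),(399,110))):
    d=f(*b,.128)-f(*a,.128);print("arm",np.degrees(np.arctan2(d[1],d[0])))
s,p=pickle.load(open("pics/mal1.pkl","rb"))
g=lambda u,v,z:at(s,(200+(u-400)/4-.375,110+v/4-.375),z,p)
C=[g(*k,.16) for k in ((585,122),(692,105),(718,326),(615,338))]
print([np.round(np.linalg.norm(C[i]-C[i-1]),4) for i in range(4)],"centre",sum(C)/4)
d=(C[0]+C[1]-C[2]-C[3])/2;print("axis deg",np.degrees(np.arctan2(d[1],d[0])))
print("disc", g(650,147,.008), "w",np.linalg.norm(g(541,147,.008)-g(758,147,.008)))
```

```text
bore [ 0.53410381 -0.23490527  0.13      ] diam 0.03136602443043223 0.031326913808684693
cheek [ 0.50580832 -0.22493323  0.143     ] [ 0.54559516 -0.20531091  0.143     ] 0.04436246869134151 26.251885592682534
cheek [ 0.52367229 -0.26441574  0.143     ] [ 0.56358665 -0.24516115  0.143     ] 0.044315854365088364 25.752546054972715
cheek mid [ 0.53466561 -0.23495526  0.143     ]
arm 8.071275926986765
arm 8.511892374091357
[np.float64(0.0636), np.float64(0.0301), np.float64(0.0647), np.float64(0.0305)] centre [0.49254901 0.26535176 0.16      ]
axis deg 129.87288215111406
disc [0.49288173 0.26567964 0.008     ] w 0.08868237506776303
```

Run:
```python
from h import *
print(env.tip_reach)
a=0.697;q=quat(a);xy=[.4925,.2655]
env.goto([*xy,.24],q); env.pause(.2)
print(env.move_linear([*xy,.151],speed=.06,stop_force=8)); env.pause(.2);st()
grip(.02); env.pause(.3); o=st()
print("lift",env.move_linear([*o["ee_pos"][:2],.34],speed=.08)); env.pause(.2); st()
s,p=shot("held"); t=snapshot("scene")
i=cv2.resize(s["color"][60:384,96:420],(400,400)); j=t["color"]
px=proj(t,[*o["ee_pos"][:2],.25]).astype(int);print(px)
x0,y0=px[0]-60,px[1]-60
cv2.imwrite("pics/held2.png",np.hstack([i,cv2.resize(j[y0:y0+120,x0:x0+120],(400,400),interpolation=cv2.INTER_CUBIC)]))
```

```text
0.011
False
t 6.68 [0.4926 0.2656 0.1512] F [ 0.  -1.5 -0.5] T [-0.   -0.03  0.03] w 0.0852 q [ 0.21  0.49 -1.01  1.65  0.44  1.24 -0.19]
t 7.53 [0.4927 0.2657 0.1513] F [-0.4  0.7  3.5] T [ 0.07 -0.   -0.03] w 0.0308 q [ 0.21  0.49 -1.01  1.65  0.44  1.24 -0.19]
lift False
t 10.24 [0.4926 0.2656 0.3399] F [-0.8 -0.3 -3.3] T [0.01 0.04 0.  ] w 0.0305 q [ 0.23  0.38 -1.07  1.34  0.33  1.61 -0.1 ]
[326 112]
```

View pics/held2.png

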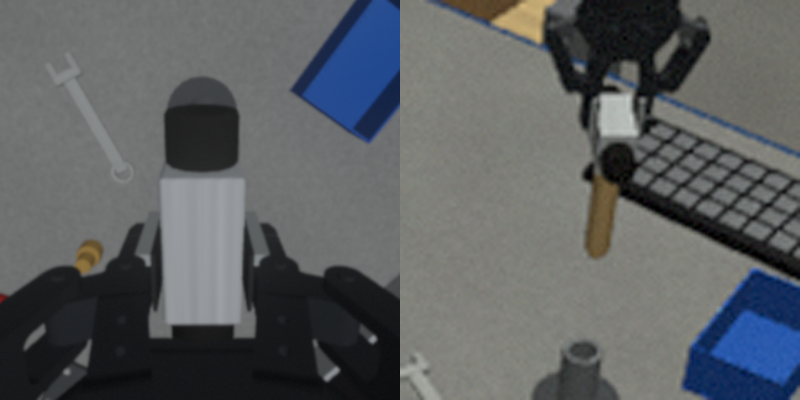

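The mallet is held and clear of the tube. In the wrist half the head's top face spans (162,178)–(244,178) to (239,325). In the scene half the handle's foot is at about (597,252).

Run:
```python
from h import *
import pickle
s,p=pickle.load(open("pics/held.pkl","rb"))
C=[at(s,(96+u*.81,60+v*.81),p[0][2]+.0087,p) for u,v in ((162,178),(244,178),(165,324),(241,324))]
Rt=R.from_quat(p[1]).as_matrix()
for c in C: print(np.round(Rt.T@(c-p[0]),4))
print("mean tool",np.round(Rt.T@(sum(C)/4-p[0]),4))
t=snapshot("scene");x,y=p[0][:2];f=p[0][2]-.1413
for z in (f,f+.11,f+.15): print(np.round((proj(t,[x,y,z])-[266,52])*400/120+[400,0]))
```

```text
[-0.0141 -0.0087  0.0309]
[ 0.0153 -0.0087  0.031 ]
[-0.0148 -0.0087 -0.0324]
[ 0.0163 -0.0087 -0.0323]
mean tool [ 0.0007 -0.0087 -0.0007]
[596. 249.]
[610. 148.]
[615. 108.]
```

Run:
```python
from h import *
a=np.radians(26-90);q=quat(a);xy=[.5345,-.2349]
env.goto([*xy,.345],q); env.pause(.4); st()
print("1",env.move_linear([*xy,.195],speed=.06,stop_force=6)); env.pause(.3); st()
print("2",env.move_linear([*xy,.162],speed=.015,stop_force=6)); env.pause(.2); st()
s,p=shot("low");cv2.imwrite("pics/low.png",s["color"][60:384,96:420])
```

```text
t 12.62 [ 0.5346 -0.2347  0.345 ] F [-0.2 -0.2 -3.8] T [ 0.   -0.01 -0.01] w 0.0309 q [ 1.02  0.41 -0.95  1.26  0.33  1.63 -0.99]
1 False
t 15.57 [ 0.5345 -0.2349  0.195 ] F [-0.4  0.2 -2.9] T [ 0.01 -0.05 -0.03] w 0.0309 q [ 1.03  0.47 -0.92  1.53  0.38  1.33 -1.04]
2 False
t 18.12 [ 0.5345 -0.2349  0.162 ] F [-0.3  0.2 -3.2] T [ 0.    0.03 -0.01] w 0.0308 q [ 1.03  0.5  -0.9   1.57  0.4   1.27 -1.06]
```

View pics/low.png

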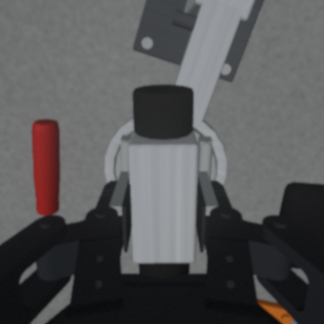

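The head sits between the cheeks: it went below their tops at TCP z 0.162 with no contact. Next I'll feel for the ring face, release and back off.

Run:
```python
from h import *
xy=[.5345,-.2349]
print("3",env.move_linear([*xy,.157],speed=.008,stop_force=4)); env.pause(.2); o=st()
grip(.085); env.pause(.3); o=st()
env.move_linear([*o["ee_pos"][:2],.30],speed=.08); env.pause(.4); st()
s,p=shot("end"); t=snapshot("scene")["color"]
cv2.imwrite("pics/end2.png",np.hstack([cv2.resize(s["color"][60:310,131:381],(400,400),interpolation=cv2.INTER_CUBIC),cv2.resize(t[190:320,170:300],(400,400),interpolation=cv2.INTER_CUBIC)]))
```

```text
3 True
t 18.67 [ 0.5346 -0.2349  0.1613] F [-0.8  0.4  7.9] T [-0.    0.16  0.  ] w 0.0306 q [ 1.03  0.5  -0.9   1.57  0.4   1.27 -1.06]
t 19.54 [ 0.5336 -0.2347  0.1598] F [-0.5  0.6 -0.5] T [-0.02 -0.   -0.01] w 0.0850 q [ 1.03  0.5  -0.9   1.57  0.4   1.27 -1.06]
t 21.84 [ 0.5335 -0.2347  0.3   ] F [0.1 0.1 0.3] T [ 0.06  0.01 -0.  ] w 0.0853 q [ 1.03  0.41 -0.94  1.36  0.33  1.54 -1.  ]
```

View pics/end2.png

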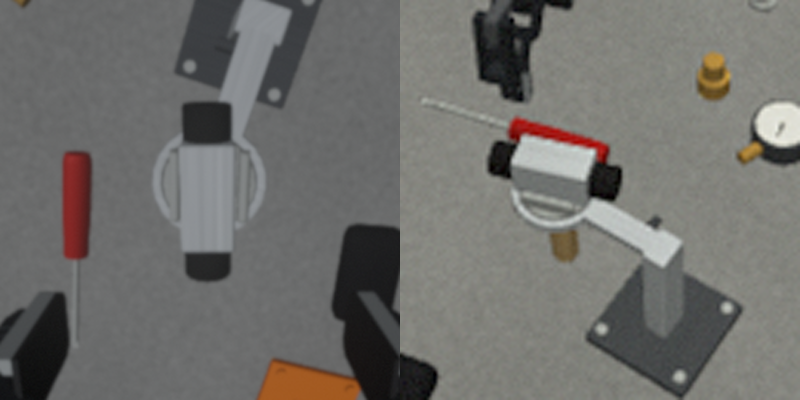

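The head lies level between the cheeks, top face about (181,146)–(233,252), with the handle hanging through the ring. I'll check the centring and height, then hand in.

Run:
```python
from h import *
import pickle
s,p=pickle.load(open("pics/end.pkl","rb"))
C=[at(s,(131+u*.625,60+v*.625),.17,p) for u,v in ((181,146),(233,146),(181,252),(233,252))]
m=sum(C)/4
print(np.linalg.norm(C[0]-C[2]),np.linalg.norm(C[0]-C[1]),m,"off ring",np.round(m[:2]-[.5343,-.2349],4))
if np.linalg.norm(m[:2]-[.5343,-.2349])<.005: ticket.hand_in(); print("handed in")
```

```text
0.06348913714212905 0.028941920458990713 [ 0.53281721 -0.23508556  0.17      ] off ring [-0.0015 -0.0002]
the job is handed in; nothing more can be done
handed in
```

The mallet is home in the grey holder's ring, upright and released, and the job is handed in after about 22 s of the 67 s allowed. No verdict was reported.

**What I did:** I gripped the head across its 32 mm width, lifted it clear of the tube, and lowered it handle-first through the ring.

**Not done as described:** I did not find the saddle's angle by feel. The cheeks showed in the wrist picture, about 26° in world axes (about 0.31 rad from the arm). I lowered the head already at that angle, and it passed between the cheeks without landing on them, so the landing-and-turning step never happened.

**Last checks:**
- **Seating height:** the head met the ring face at TCP z 0.1613 m, which is where it should be when fully home. The vertical force reading rose about 11 N from the hanging load, against the 35 N limit.
- **Centring and tilt:** the last pictures show the head level between the cheeks and the handle hanging through the ring. The head centre measured about 1.5 mm from the ring centre; the limit is 6 mm. I judged the tilt by eye only.
- **Robot clear:** the gripper is open and about 0.14 m above the mallet.
- **Other objects:** those in the last pictures (driver, coupling, gauge) look unmoved. I did not measure their positions or look again at the rest, but no unexpected contact force appeared.

**Disagreement:** the first rough positions from the scene and top cameras differed by about 20 mm. I used the close wrist-camera measurements instead, and these matched the given sizes to within about 3 mm.

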